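# Shut and lock the instrument hatch with its quarter-turn stud

### The job

Shut the open blue hatch of the instrument case, then lock it with the orange quarter-turn stud: press the head down against its spring until you feel it bottom, turn it ninety degrees clockwise and let go, so that its cam catches and holds the head down. The bottom of the keeper lies at a different depth in every case, so go by feel and do not lean on it or force the turn hard enough to bend it; leave the other things on the bench where they are.

Things in the scene. Friction and masses are not known exactly. Their poses are not given: they have to be found in the camera images.
- case: Fixed grey open-topped instrument case, 200 mm (own x) by 220 mm (own y) by 110 mm high, walls 6 mm. Origin: centre of its underside, on the bench. Own x points away from the robot side towards the lid's hinge; own z up. Stands at varying place and yaw.
- lid (a joint): Angle (rad) of the blue lid (hatch): 0 = shut, level on the case's rim; grows as its front edge lifts. Starts part-open (0.45 to 0.8). Its hinge is stiff (about 1.1 N m of friction): it stays where it is left and must be pushed all the way down, with at most about 7 N near the front edge.
- lid_hinge (a point): Middle of the lid's hinge line, at the far upper edge of the case (100 mm along case +x, 110 mm above the case's underside); the line runs along case y. Frame turns with the lid: its x-y plane is the lid's underside, the lid extends to -x. Lid plate 204 mm (x) by 224 mm (y), 8 mm thick, so its upper face is 8 mm above this plane.
- lid_edge (a point): Point on the upper face of the lid at the middle of its front (free) edge, 200 mm from the hinge line; frame parallel to the lid's.
- stud_grip (a point): Centre of the stud's orange wing, on the lid 140 mm from the hinge line, midway across. Wing 70 mm long (own x), 14 mm thick (own y), 30 mm tall (own z). It stands on a black round flange, 56 mm wide, 5 mm thick, whose upper face is 15 mm below this point; grip the wing from above. Frame moves with the head. Unlocked the wing lies along case x, locked along case y.
- stud_press (a joint): How far the head is pressed in (m): 0 = fully up, flange 38 mm above the lid's face. Spring: 5 N plus 0.25 N per mm. With the lid shut it cannot turn until pressed 12 to 30 mm (differs each time); it bottoms 2 mm deeper (14 to 32 mm), felt as a sudden rise above the spring's 8.5 to 13 N. At 90 degrees, let go, it springs up 4 mm and stays caught 8 to 26 mm down.
- stud_turn (a joint): Turn of the head, rad, growing clockwise seen from above: 0 = unlocked (wing along case x), 1.571 = locked; stops at -0.03 and 1.65. The catch has about 0.08 rad of play either way. Starts at 0. With the lid open the head turns freely; knocked over 0.08 rad off 0, its bar no longer enters the slot. Press near the bottom throughout the turn; let go midway it stays and can be retaken.
- keeper (a joint): How far the steel keeper inside the case is bent down, m: 0 = not bent. It bends 1 mm per 20 N pressed onto its floor and springs back; bent over 1.25 mm (25 N over the spring) it counts as damaged. Forcing the turn while the head is not pressed far enough bends it too. Its height in the case is not told.
- parts_tray: Bystander: loose white two-compartment parts tray, 110 by 90 by 50 mm high; origin at the centre of its underside.
- wire_spool: Bystander: loose grey spool, 70 mm in diameter, 55 mm high, standing; origin at the centre of its underside.
- blue_carton: Bystander: loose small blue carton, 100 by 70 by 60 mm high; origin at the centre of its underside.
- screwdriver: Bystander: loose screwdriver with a red handle, 180 mm long, lying along its own x.

How it is judged:
By the outcome, as a careful person would: the job done as asked, in the order asked, and still so for the second after the job is handed in, with the robot touching nothing.
It also fails if it takes over 51 s, if anything falls off the work surface, if the arm or the gripper's body presses on something with over 40 N, if the wrist force passes 120 N, or if a joint passes its speed limit or range.

### The arm

A 6-joint arm with a two-finger parallel gripper is mounted at the origin on the work surface. World frame = base frame: x ahead of the robot, y to its left, z up, the work surface at z = 0. Lengths are in m, angles in rad, forces in N, time in s.
With the tool pointing down it reaches from about 0.275 to 0.75 m from the base axis. Payload 10.2 kg.
Tool frame: the origin (TCP) lies at the very end of the fingers, on their centre line; the grasp point (between the pads) lies 19 mm behind it; x points along the fingers, y is the direction in which the jaws open and shut, and the axes are right-handed (so a half turn about x gives the same grasp; the last joint's range is limited). The gripper opens to 85 mm and grips with 20 to 120 N. Pads are 22 mm wide; open, the fingers measure 114 mm over their backs; the gripper's body (76 mm by 85 mm) begins 54 mm behind the grasp point. The pads swing forward as they close: fully open they stand 13 mm farther back than shut.
Start: joints at [1.078, 0.313, 1.498, -0, 1.331, -0.223], TCP at [0.14, 0.506, 0.231] pointing down, gripper open.
Joint ranges: [-2.94, 2.94], [-0.97, 2.17], [0.19, 2.56], [-1.23, 4.37], [0.02, 3.11], [-2.88, 2.88]. Speed limits (rad/s): [2.39, 2.39, 3.01, 3.14, 3.14, 3.14].

### API

Orientations are given as a unit quaternion [w, x, y, z].
In Python, from station import env, camera, camera_model, finder gives the robot as it stands.
- The arm moves only by the shell command python3 -m crank 'ROWS'. ROWS is text: rows parted by semicolons, each of 7 numbers parted by spaces: the turn, a rotation vector about the tool's x, y, z in rad, then the shift along the tool's x, y, z in m, then the opening, from 0 (shut) to 1 (fully open). In form: wx wy wz tx ty tz jaw; .... A call has 1 to 20 rows; each row shifts and turns the commanded pose from where the row before left it, along the tool's axes as they then stand; what a row does not reach is not made up. A row lasts 1/10 s, in which the tool goes at most 50 mm and 8.59 degrees, less where a joint would pass 70% of its speed; a pose out of reach is approached as far as the arm can. A call with a gripper value outside its range is refused whole. The fingers move at their own pace and stop on an object; the grip force is fixed at half the most. Time passes only in rows, so rows that do not move let the fingers close. It gives the time, the measured TCP pose, the force and the opening at its end, in the units of the state.
- env.read_state(): the state, without advancing time (a new reading comes with each control period).
- camera(name): name is "scene" or "side" or "wrist"; returns the picture (400x640x3 uint8, blue, green, red); there is no depth.
- camera_model(name): a dict with "mtx" (3x3 intrinsics, pixels), "origin" and "orientation" of the camera in the world; the wrist camera has in their place "tool_from_camera" (4x4, takes a point from camera to tool coordinates, whose origin is the TCP and whose axes are the tool frame's). Camera axes: x right, y up, looking along -z (the intrinsics and any distortion apply to the point x, -y, -z); pixel columns grow to the right and rows downward; lengths in m; the calibration is good to about 2 mm. The wrist camera is an equidistant fisheye: a pixel r from the principal point sees the ray r / f radians off the axis. A picture is of the moment at which its call begins: read the wrist's pose just before it. camera_model takes no time and is no camera call.
- env.job_done(): hands the job in, once; it reports no verdict.
Trained networks look in the newest picture that a camera, given by its name, has taken for a name from the list of things; names that differ only in an ending like _2 or _b are one class to them, and where a whole thing is asked for, a point or a joint stands for the part that bears it (a point fixed in the world has none). Each returns a list of dicts, best first, with "score" (0 to 1); they miss things now and then, are a little off and sometimes report something else, mostly with a low value. They report only what shows in the picture. A call takes as long as a camera call.
- finder.silhouettes(camera, target): "mask" (400x640 bool, what is visible of it) and "extent" ([centre column, centre row, width, height] in pixels, round what is visible of it).
The state is a dict: "t": time; "qpos": joint angles; "joint_velocities": joint speeds; "joint_torque": joint torques, N m; "tcp_pos": TCP position; "tcp_rot": TCP orientation; "ft_force": force on the tool from outside, world axes, zero at the start; "wrist_torque": the same for the moment, N m; "finger_gap": finger opening in m.
Only numpy, scipy, OpenCV 4.12 (cv2) and the standard library are available. Lean on these libraries where they do the work, as an engineer would, in place of code of your own. Each camera call takes 0.05 s, during which the arm holds its last target.

## Working session

There is one attempt and no reset: what is moved stays moved. The work goes in short steps, Python scripts to look and compute and a shell command to move; the robot and the scene stay as the last step left them, time stands still between calls to the robot, and variables do not carry over. Pictures are saved under pics/ and viewed, and the job is handed in when it is done.

```bash
ls; mkdir -p pics; python3 - <<'E'
from station import env,camera,camera_model,finder
import cv2,numpy as np
print(env.read_state())
for n in ["scene","side","wrist"]:
    im=camera(n); cv2.imwrite(f"pics/{n}0.png",im); print(n,camera_model(n))
E
```

```text
pics
{'t': 0.0, 'qpos': array([ 1.07760174e+00,  3.13439968e-01,  1.49844601e+00, -3.61552597e-05,
        1.33100944e+00, -2.23382002e-01]), 'joint_velocities': array([-7.73230498e-05,  1.53947280e-03, -1.06065383e-03, -1.17038650e-04,
        1.04855743e-03, -2.86459024e-05]), 'joint_torque': array([-2.92896602e-04, -4.12265718e+01, -2.59739685e+01, -1.83691304e-04,
        4.19107819e-03,  1.25024121e-05]), 'tcp_pos': array([0.13982201, 0.50576344, 0.23073685]), 'tcp_rot': array([ 0.70053234,  0.09466533,  0.70083212, -0.09553673]), 'ft_force': array([ 0.09918953,  0.98265593, -0.50954229]), 'wrist_torque': array([ 0.02430254, -0.033282  , -0.02416754]), 'finger_gap': 0.08531567210888422}
scene {'mtx': array([[483.31676621,   0.        , 316.29925633],
       [  0.        , 483.31676621, 205.31158221],
       [  0.        ,   0.        ,   1.        ]]), 'origin': array([ 1.04989793, -0.08578444,  1.2015759 ]), 'orientation': array([0.73274749, 0.17306925, 0.147039  , 0.64148864])}
side {'mtx': array([[395.40154036,   0.        , 319.52268345],
       [  0.        , 395.40154036, 197.85242661],
       [  0.        ,   0.        ,   1.        ]]), 'origin': array([ 0.43319924, -0.9162297 ,  0.95822677]), 'orientation': array([ 0.91029604,  0.41022962, -0.02458647, -0.04968184])}
wrist {'mtx': array([[309.70691629,   0.        , 316.91401273],
       [  0.        , 309.70691629, 196.78003843],
       [  0.        ,   0.        ,   1.        ]]), 'tool_from_camera': array([[-6.08212217e-04,  2.85035036e-01, -9.58516906e-01,
        -1.41986935e-01],
       [ 9.99999586e-01,  8.21816634e-04, -3.90150063e-04,
         3.45186862e-04],
       [ 6.76518699e-04, -9.58516746e-01, -2.85035418e-01,
        -7.26659941e-02],
       [ 0.00000000e+00,  0.00000000e+00,  0.00000000e+00,
         1.00000000e+00]])}
```

View pics/scene0.png

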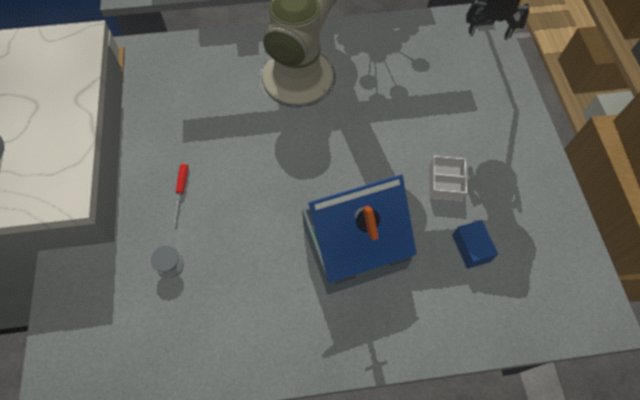

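View pics/side0.png

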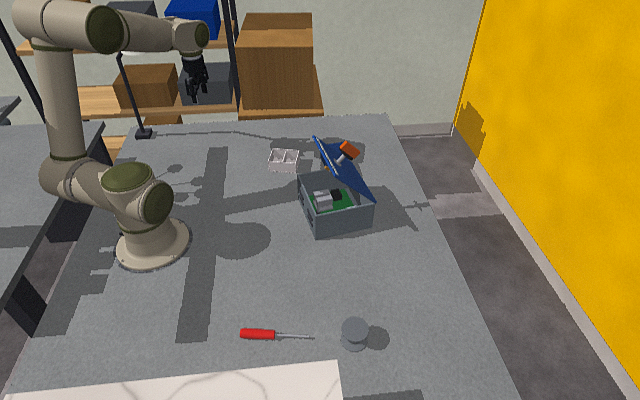

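View pics/wrist0.png

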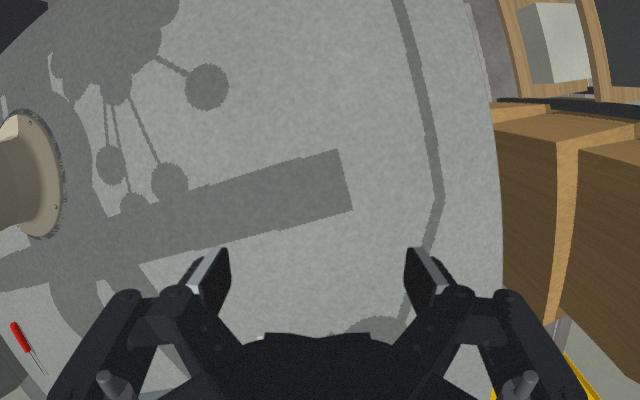

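```bash
cat > h.py <<'E'
from station import env,camera,camera_model,finder
import cv2,numpy as np
from scipy.spatial.transform import Rotation as R
def q2R(q): return R.from_quat([q[1],q[2],q[3],q[0]]).as_matrix()
def proj(m,P):
    P=np.asarray(P,float).reshape(-1,3); c=(P-m['origin'])@q2R(m['orientation'])
    p=np.c_[c[:,0],-c[:,1],-c[:,2]]; K=m['mtx']
    return np.c_[K[0,0]*p[:,0]/p[:,2]+K[0,2],K[1,1]*p[:,1]/p[:,2]+K[1,2]]
def box(x0,x1,y0,y1,z0,z1): return np.array([[x,y,z] for x in(x0,x1) for y in (y0,y1) for z in (z0,z1)],float)
def case2w(p,P):
    x,y,yaw=p[:3]; return P@R.from_euler('z',yaw).as_matrix().T+[x,y,0]
def lid2w(p,P): # lid extends to -x, rotates so that front lifts by a
    a=p[3]; Q=P@R.from_euler('y',a).as_matrix().T+[.1,0,.11]
    return case2w(p,Q)
E
python3 - <<'E'
from h import *
import pickle
M={}
for n in ["scene","side"]:
    im=camera(n)
    for t in ["lid","case","stud_grip"]:
        r=finder.silhouettes(n,t)
        print(n,t,[(round(d['score'],2),np.round(d['extent'],1)) for d in r[:3]])
        if r: M[n,t]=r[0]['mask']; im[cv2.Canny(M[n,t].astype('u1')*255,50,100)>0]=[0,255,0] if t=="lid" else [0,255,255]
    cv2.imwrite(f"pics/{n}_m.png",cv2.resize(im[130:320,250:470],None,fx=3,fy=3) if n=="scene" else cv2.resize(im[110:260,250:450],None,fx=4,fy=4))
pickle.dump(M,open('M.pkl','wb'))
E
```

```text
scene lid [(0.76, array([363.9, 230. , 105.7, 108.7])), (0.59, array([366.1, 225.1,  25.4,  38.2]))]
scene case [(0.83, array([360.4, 235.7, 115.7, 120. ])), (0.65, array([362.3, 229.8, 112.8, 106.1]))]
scene stud_grip [(0.94, array([368.1, 223.1,  27. ,  32.9]))]
side lid [(0.76, array([341.1, 167.7,  61.4,  67.6]))]
side case [(0.67, array([335.1, 186.6,  77.7, 101.9])), (0.58, array([342.6, 167.4,  60. ,  68. ])), (0.45, array([341.5, 156.1,  40.7,  31.9]))]
side stud_grip [(0.62, array([344.1, 155.2,  38.9,  31. ])), (0.21, array([342.4, 169. ,  61.8,  66.2]))]
```

View pics/scene_m.png

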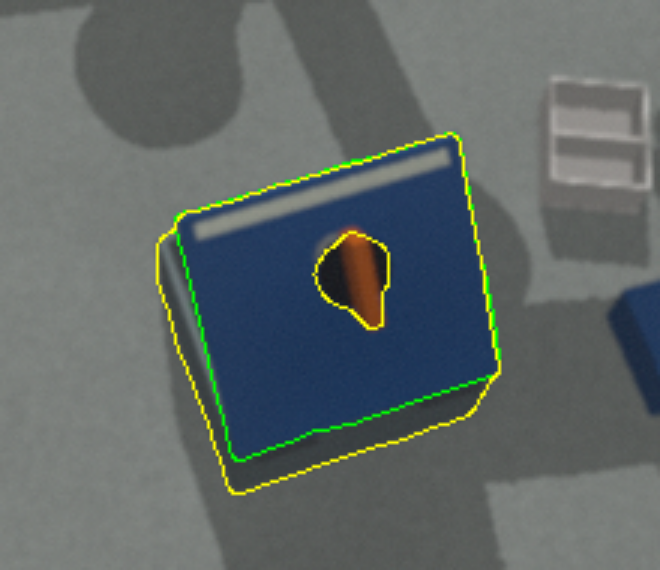

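View pics/side_m.png

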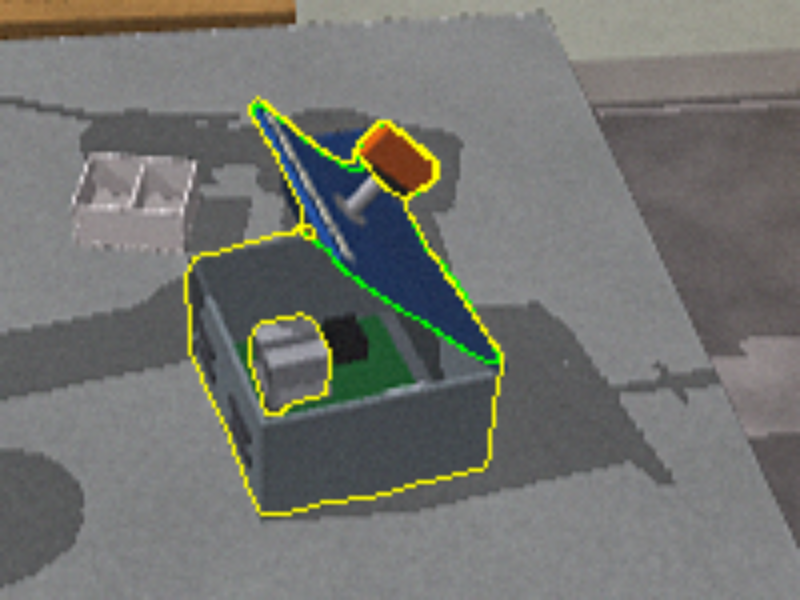

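```bash
cat > fit.py <<'E'
from h import *
import pickle
from scipy.optimize import least_squares
M=pickle.load(open('M.pkl','rb'))
ms,md=camera_model('scene'),camera_model('side')
S=lambda u,v:(250+(u-1)/3,130+(v-1)/3); D=lambda u,v:(250+(u-1.5)/4,110+(v-1.5)/4)
lp=lambda x,y,z:('l',x,y,z); cp=lambda x,y,z:('c',x,y,z)
obs=[(ms,lp(-.2,-.112,.008),S(180,215)),(ms,lp(-.2,.112,.008),S(458,134)),
(md,cp(-.1,-.11,0),D(262,515)),(md,cp(.1,-.11,0),D(487,467)),(md,cp(-.1,-.11,.11),D(266,418)),(md,cp(-.1,.11,.11),D(189,260)),
(md,lp(-.2,.112,.008),D(257,99)),(md,lp(-.2,-.112,0),D(349,262)),
(ms,cp(.1,-.11,0),S(233,493)),(ms,lp(.004,.112,.008),S(499,373)),(ms,lp(.004,-.112,.008),S(236,461))]
def pt(p,o):
    return (lid2w if o[0]=='l' else case2w)(p,np.array([o[1:]]))
def f(p): return np.concatenate([proj(m,pt(p,o))[0]-np.array(q) for m,o,q in obs])
r=least_squares(f,[.6,.1,.1,.6],loss='soft_l1')
p=r.x; print(p,np.round(f(p).reshape(-1,2),1).tolist())
np.save('p.npy',p)
for n,m in (('scene',ms),('side',md)):
    im=camera(n)
    c=cv2.resize(im,None,fx=4,fy=4)
    def dr(P,col):
        q=proj(m,P)
        for i in range(8):
            for j in range(i):
                if bin(i^j).count('1')==1:
                    cv2.line(c,tuple(int(v) for v in q[i]*4+1.5),tuple(int(v) for v in q[j]*4+1.5),col,1)
    dr(case2w(p,box(-.1,.1,-.11,.11,0,.11)),(0,255,255)); dr(lid2w(p,box(-.2,.004,-.112,.112,0,.008)),(0,255,0))
    dr(lid2w(p,box(-.175,-.105,-.007,.007,.046+.0+.0+.005-.005,.076+.005-.005)),(255,255,255))
    cv2.imwrite(f'pics/fit_{n}.png',c[160*4:300*4,290*4:430*4] if n=='scene' else c[110*4:255*4,270*4:420*4])
print('edge',lid2w(p,np.array([[-.2,0,.008]])),'stud',lid2w(p,np.array([[-.14,0,.061]])),'hinge',lid2w(p,np.zeros((1,3))))
E
python3 fit.py
```

```text
[0.5954035  0.08304128 0.20301323 0.80122282] [[-0.9, 2.8], [0.7, 0.6], [0.0, 1.8], [0.2, 0.4], [-1.1, 1.8], [-0.9, -0.7], [-0.0, -0.6], [-1.6, 0.8], [-0.1, -0.4], [0.8, 0.0], [0.7, 0.5]]
edge [[0.56266969 0.07630306 0.25920813]] stud [[0.64084531 0.09239544 0.25299462]] hinge [[0.69334985 0.10320344 0.11      ]]
```

View pics/fit_scene.png

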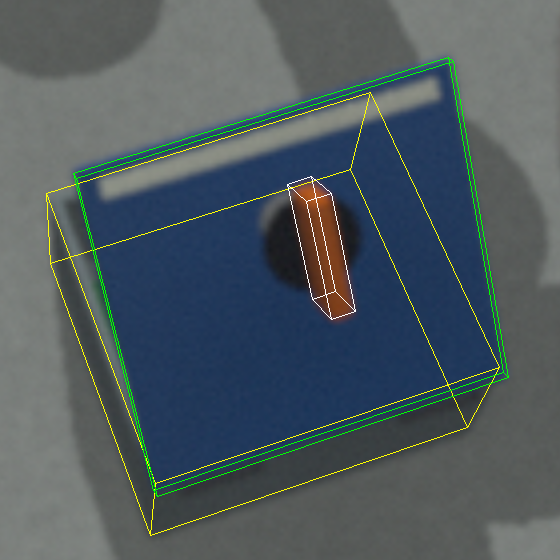

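View pics/fit_side.png

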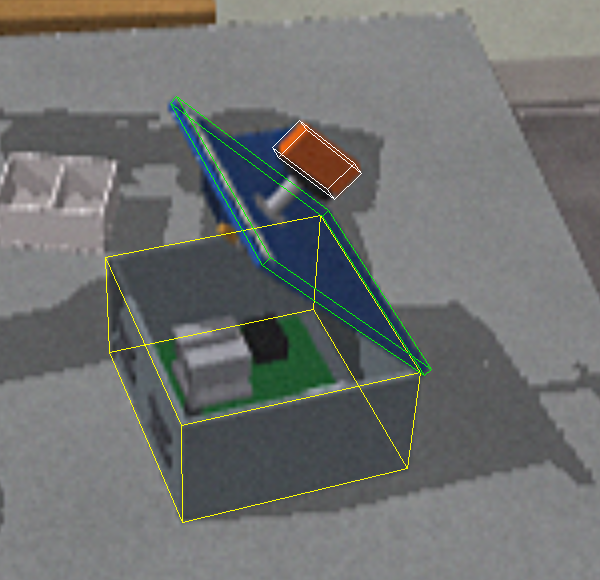

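```bash
cat >> h.py <<'E'
p=None
try: p=np.load('p.npy')
except Exception: pass
def down(yaw_y): # tool x = -z, tool y at world angle yaw_y
    x=np.array([0,0,-1.]); y=np.array([np.cos(yaw_y),np.sin(yaw_y),0]); return np.c_[x,y,np.cross(x,y)]
def cur():
    s=env.read_state(); return s['t'],np.array(s['tcp_pos']),q2R(s['tcp_rot']),s
def delta(pos,Rt):
    t,c,Rc,s=cur(); w=R.from_matrix(Rc.T@Rt).as_rotvec()
    print('t',round(t,2),'turn',np.round(w,4),'shift after turn (target axes)',np.round(Rt.T@(np.array(pos)-c),4),'before',np.round(Rc.T@(np.array(pos)-c),4))
E
python3 - <<'E'
from h import *
t,c,Rc,s=cur()
print('tool y world yaw',np.arctan2(Rc[1,1],Rc[0,1]),Rc.round(3).tolist(),'case yaw',p[2])
for k in (1,-1):
    Rt=down(p[2]+k*np.pi/2)
    tgt=lid2w(p,np.array([[-.19,-.07,.008]]))[0]; print(tgt)
    delta(tgt+[0,0,.05],Rt)
for a in np.arange(.8,-.01,-.1):
    q=p.copy(); q[3]=a; print(round(a,1),(lid2w(q,np.array([[-.19,-.07,.008]]))[0]-tgt)@np.c_[[np.cos(p[2]),np.sin(p[2]),0],[0,0,1]].round(4))
E
```

```text
tool y world yaw 1.300981819013352 [[0.0, 0.267, 0.964], [0.0, 0.964, -0.267], [-1.0, 0.0, 0.0]] case yaw 0.20301323476928526
[0.5835986  0.00914356 0.25202606]
t 0.65 turn [-0.4728  0.     -0.    ] shift after turn (target axes) [-0.0707 -0.5761  0.3344] before [-0.0707 -0.3606  0.56  ]
[0.5835986  0.00914356 0.25202606]
t 0.65 turn [ 2.6688 -0.     -0.    ] shift after turn (target axes) [-0.0707  0.5761 -0.3344] before [-0.0707 -0.3606  0.56  ]
0.8 [-0.00017358 -0.00015475]
0.7 [-0.01370486 -0.01350596]
0.6 [-0.02583559 -0.0281413 ]
0.5 [-0.03644458 -0.04391454]
0.4 [-0.04542582 -0.06066808]
0.3 [-0.05268958 -0.07823453]
0.2 [-0.05816327 -0.09643835]
0.1 [-0.06179222 -0.11509767]
0.0 [-0.06354015 -0.13402606]
```

```bash
python3 -m crank '-0.118 0 0 -0.025 0 0 0; -0.118 0 0 -0.025 0 0 0; -0.118 0 0 -0.025 0 0 0; -0.118 0 0 -0.025 0 0 0; 0 0 0 0 -0.038 0.022 0; 0 0 0 0 -0.038 0.022 0; 0 0 0 0 -0.038 0.022 0; 0 0 0 0 -0.038 0.022 0; 0 0 0 0 -0.038 0.022 0; 0 0 0 0 -0.038 0.022 0; 0 0 0 0 -0.038 0.022 0; 0 0 0 0 -0.038 0.022 0; 0 0 0 0 -0.038 0.022 0; 0 0 0 0 -0.038 0.022 0; 0 0 0 0 -0.038 0.022 0; 0 0 0 0 -0.038 0.022 0; 0 0 0 0 -0.038 0.022 0; 0 0 0 0 -0.038 0.022 0; 0 0 0 0 -0.038 0.022 0; 0 0 0 0 0 0 0'
python3 - <<'E'
from h import *
tgt=lid2w(p,np.array([[-.19,-.07,.008]]))[0]; delta(tgt,down(p[2]+np.pi/2)); s=cur()[3]; print(s['qpos'],s['ft_force'],s['finger_gap'])
cv2.imwrite('pics/w1.png',camera('wrist'))
E
```

```text
t: 2.65
tcp_pos: [0.5797, 0.01, 0.3294]
tcp_rot: [0.703, -0.07, 0.704, 0.07]
ft_force: [0.2, 0.1, 0.1]
finger_gap: 0.0001
t 2.65 turn [-0.0053 -0.0021 -0.    ] shift after turn (target axes) [ 0.0774 -0.0017  0.0037] before [ 0.0774 -0.0017  0.0038]
[-1.84293782e-01  3.96967434e-01  1.12956151e+00 -7.81921266e-04
  1.61704799e+00 -1.95288672e+00] [0.20984373 0.09267471 0.09794297] 0.00010977627425537668
```

View pics/w1.png

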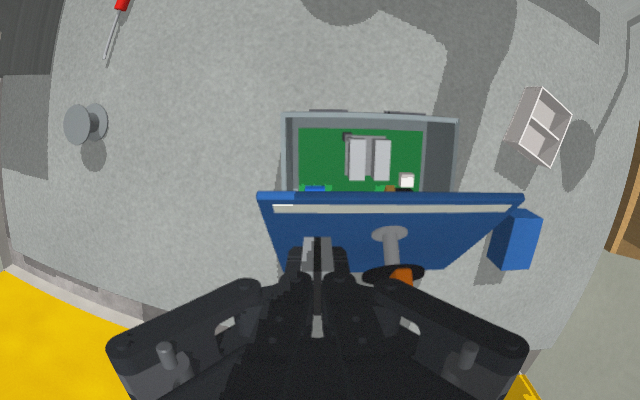

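```bash
python3 -m crank '-0.005 0 0 0.02 -0.004 0 0; 0 0 0 0.02 -0.004 0 0; 0 0 0 0.015 -0.004 0 0; 0 0 0 0.01 -0.004 0 0;0 0 0 0.004 0 0 0;0 0 0 0.004 0 0 0;0 0 0 0.004 0 0 0'
python3 - <<'E'
from h import *
tgt=lid2w(p,np.array([[-.19,-.085,.008]]))[0]; delta(tgt,down(p[2]+np.pi/2))
E
```

```text
t: 3.4
tcp_pos: [0.58, -0.0017, 0.2564]
tcp_rot: [0.703, -0.074, 0.704, 0.073]
ft_force: [-19.3, -1.6, 24.0]
finger_gap: 0.0003
t 3.4 turn [ 0.0046 -0.0011  0.001 ] shift after turn (target axes) [ 0.0044 -0.0051  0.0057] before [ 0.0044 -0.0051  0.0056]
```

```bash
python3 -m crank '0 0 0 -0.015 0 0 0; 0 0 0 -0.02 0 0 0; 0 0 0 0 0 0.012 0; 0 0 0 0 0 0.012 0; 0 0 0 0 0 0 0'
python3 - <<'E'
from h import *
tgt=lid2w(p,np.array([[-.185,-.085,.008]]))[0]+.011*np.array([np.cos(p[2]),np.sin(p[2]),0]); delta(tgt,down(p[2]+np.pi/2))
cv2.imwrite('pics/w2.png',camera('wrist'))
E
```

```text
t: 3.9
tcp_pos: [0.6051, 0.0036, 0.2894]
tcp_rot: [0.704, -0.073, 0.703, 0.073]
ft_force: [0.3, 0.0, 0.1]
finger_gap: -0.0
t 3.9 turn [0.0048 0.0008 0.0002] shift after turn (target axes) [ 0.041  -0.0052 -0.0055] before [ 0.041  -0.0052 -0.0055]
```

View pics/w2.png

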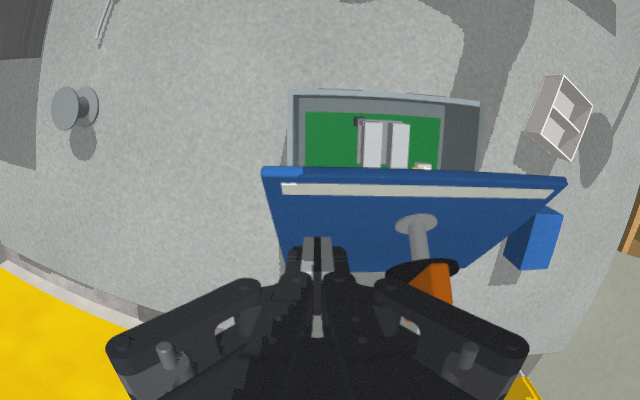

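```bash
python3 -m crank '0 0 0 0.012 -0.002 0 0; 0 0 0 0.012 -0.002 0 0; 0 0 0 0.005 0 0 0; 0 0 0 0.004 0 0 0;0 0 0 0.003 0 0 0'; python3 -m crank '0 0 0 0.004 0 -0.001 0; 0 0 0 0.005 0 -0.004 0;0 0 0 0.005 0 -0.005 0'
```

```text
t: 4.45
tcp_pos: [0.6052, -0.0008, 0.253]
tcp_rot: [0.703, -0.073, 0.703, 0.073]
ft_force: [-0.3, 0.0, -0.4]
finger_gap: 0.0003
t: 4.75
tcp_pos: [0.5954, -0.0028, 0.2391]
tcp_rot: [0.704, -0.073, 0.703, 0.073]
ft_force: [2.8, 1.8, 2.4]
finger_gap: 0.0002
```

```bash
python3 -m crank '0 0 0 0.007 0 -0.006 0; 0 0 0 0.008 0 -0.006 0;0 0 0 0.008 0 -0.006 0;0 0 0 0.008 0 -0.005 0;0 0 0 0.008 0 -0.005 0;0 0 0 0.008 0 -0.004 0'; python3 -m crank '0 0 0 0.008 0 -0.004 0; 0 0 0 0.008 0 -0.003 0;0 0 0 0.008 0 -0.003 0;0 0 0 0.008 0 -0.002 0'
python3 - <<'E'
from h import *
cv2.imwrite('pics/w3.png',camera('wrist'))
E
```

```text
t: 5.35
tcp_pos: [0.5637, -0.0095, 0.1919]
tcp_rot: [0.703, -0.073, 0.703, 0.073]
ft_force: [-1.9, 0.3, 3.6]
finger_gap: 0.0001
t: 5.75
tcp_pos: [0.5521, -0.0119, 0.1595]
tcp_rot: [0.703, -0.073, 0.703, 0.073]
ft_force: [-0.9, 0.5, 2.0]
finger_gap: -0.0005
```

View pics/w3.png

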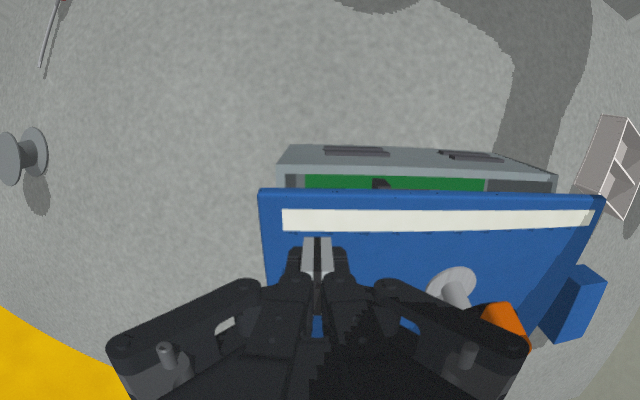

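```bash
python3 -m crank '0 0 0 -0.006 -0.004 0 0; 0 0 0 0 -0.005 0 0;0 0 0 0.004 -0.003 0 0;0 0 0 0.006 0 0 0;0 0 0 0.007 0 -0.002 0;0 0 0 0.007 0 -0.002 0;0 0 0 0.006 0 -0.001 0'; python3 -m crank '0 0 0 0.006 0 -0.001 0; 0 0 0 0.005 0 0 0'
```

```text
t: 6.5
tcp_pos: [0.5499, -0.0246, 0.1357]
tcp_rot: [0.703, -0.073, 0.703, 0.073]
ft_force: [2.2, -1.2, 1.7]
finger_gap: 0.0001
t: 6.7
tcp_pos: [0.5486, -0.0248, 0.1247]
tcp_rot: [0.703, -0.073, 0.704, 0.073]
ft_force: [-1.9, -0.7, 1.9]
finger_gap: 0.0001
```

```bash
python3 -m crank '0 0 0 0.003 0 0 0; 0 0 0 0.002 0 0 0'; python3 -m crank '0 0 0 0.002 0 0 0'; python3 -m crank '0 0 0 0.001 0 0 0'
```

```text
t: 6.9
tcp_pos: [0.5486, -0.0247, 0.1198]
tcp_rot: [0.703, -0.073, 0.704, 0.073]
ft_force: [-0.9, 0.2, 2.6]
finger_gap: 0.0003
t: 7.0
tcp_pos: [0.5488, -0.0247, 0.1181]
tcp_rot: [0.703, -0.073, 0.704, 0.073]
ft_force: [-1.9, -0.4, 1.5]
finger_gap: 0.0003
t: 7.1
tcp_pos: [0.5489, -0.0247, 0.1179]
tcp_rot: [0.703, -0.073, 0.703, 0.073]
ft_force: [-8.1, 0.5, 16.0]
finger_gap: 0.0
```

```bash
python3 -m crank '0 0 0 -0.02 0 0 0; 0 0 0 -0.04 0 0 1;0 0 0 -0.04 0 0 1;0 0 0 -0.04 0 0 1;0 0 0 -0.03 0 0 1;0 0 0 0 0 0 1'
python3 - <<'E'
from h import *
q=p.copy(); q[3]=0; np.save('p.npy',q)
tgt=lid2w(q,np.array([[-.14,0,.061]]))[0]; print(tgt); delta(tgt,down(q[2]+np.pi/2))
t,c,Rc,s=cur(); print(c,s['finger_gap'])
im=camera('wrist'); r=finder.silhouettes('wrist','stud_grip'); print([(d['score'],d['extent']) for d in r])
if r: im[cv2.Canny(r[0]['mask'].astype('u1')*255,50,100)>0]=[0,255,0]
cv2.imwrite('pics/w4.png',im)
im=camera('scene'); cv2.imwrite('pics/s4.png',cv2.resize(im[150:300,280:440],None,fx=4,fy=4))
im=camera('side'); cv2.imwrite('pics/d4.png',cv2.resize(im[110:260,250:450],None,fx=4,fy=4))
E
```

```text
t: 7.7
tcp_pos: [0.5503, -0.0249, 0.2915]
tcp_rot: [0.706, -0.074, 0.701, 0.072]
ft_force: [0.7, -0.5, 0.2]
finger_gap: 0.0727
[0.55622496 0.07497642 0.171     ]
t 7.7 turn [0.0045 0.0073 0.0033] shift after turn (target axes) [0.1205 0.0966 0.026 ] before [0.1203 0.0969 0.0255]
[ 0.55026722 -0.02492405  0.29145806] 0.07265407115638572
[(0.59, [412.6, 219.4, 51.9, 78.8])]
```

View pics/w4.png

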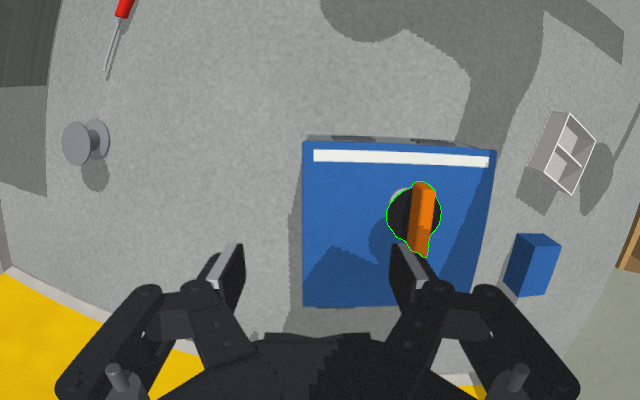

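View pics/s4.png

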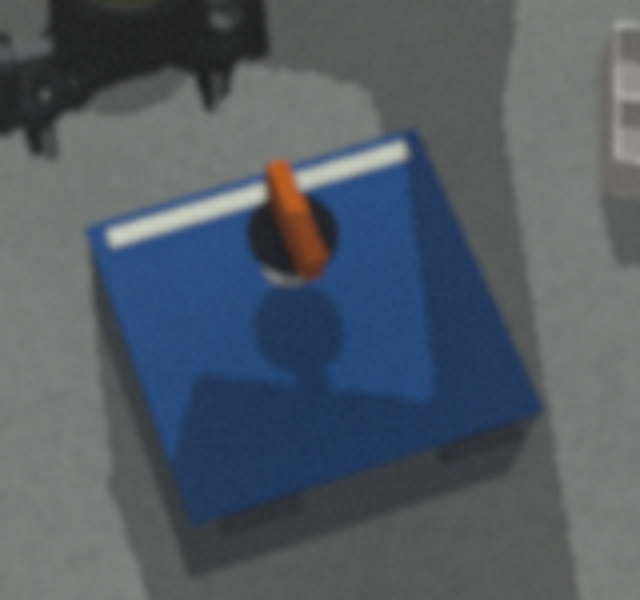

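View pics/d4.png

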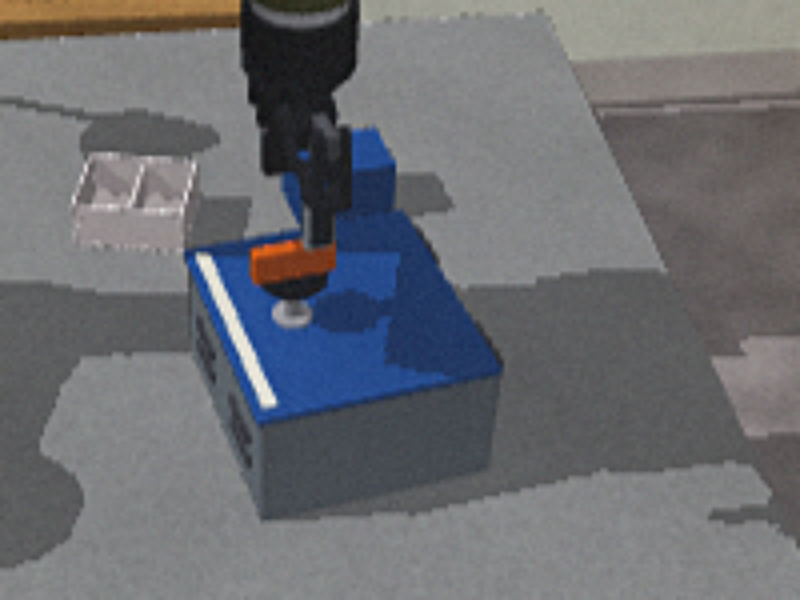

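```bash
python3 -m crank '0.004 0.007 0.003 0 0.032 0.009 1;0 0 0 0 0.032 0.009 1;0 0 0 0 0.032 0.008 1;0 0 0 0 0 0 1;0 0 0 0 0 0 1'
cat >> h.py <<'E'
def wproj(P,c,Rc):
    m=camera_model('wrist'); T=m['tool_from_camera']; q=((np.asarray(P)-c)@Rc-T[:3,3])@T[:3,:3]
    d=np.c_[q[:,0],-q[:,1],-q[:,2]]; rr=np.hypot(d[:,0],d[:,1]); th=np.arctan2(rr,d[:,2]); K=m['mtx']
    return np.c_[K[0,2]+K[0,0]*th*d[:,0]/rr,K[1,2]+K[1,1]*th*d[:,1]/rr]
def wray(px,c,Rc,z):
    m=camera_model('wrist'); T=m['tool_from_camera']; K=m['mtx']; px=np.asarray(px,float).reshape(-1,2)
    u=(px-[K[0,2],K[1,2]])/K[0,0]; th=np.hypot(u[:,0],u[:,1]); s=np.sin(th)/th
    d=np.c_[u[:,0]*s,-u[:,1]*s,-np.cos(th)]@T[:3,:3].T@Rc.T; o=Rc@T[:3,3]+c
    return o+d*((z-o[2])/d[:,2])[:,None]
E
python3 - <<'E'
from h import *
t,c,Rc,s=cur(); print(c,s['finger_gap'])
im=camera('wrist'); big=cv2.resize(im,None,fx=3,fy=3,interpolation=cv2.INTER_CUBIC)
for zz,col in ((.061,(255,255,255)),(.066,(0,255,255))):
  for b in (box(-.175,-.105,-.007,.007,zz+.015,zz+.015),):
    for P in wproj(lid2w(p,b),c,Rc): cv2.circle(big,tuple(int(v) for v in P*3+1),3,col,1)
for P in wproj(lid2w(p,box(-.2,.004,-.112,.112,.008,.008)),c,Rc): print(P); cv2.circle(big,tuple(int(v) for v in P*3+1),4,(0,255,0),1)
cv2.imwrite('pics/w5.png',cv2.resize(big[300:900,500:1400],(800,533)))
cv2.imwrite('w5raw.png',im); np.savez('w5.npz',c=c,R=Rc)
E
```

```text
t: 8.4
tcp_pos: [0.5547, 0.0747, 0.2862]
tcp_rot: [0.7, -0.071, 0.707, 0.073]
ft_force: [-0.2, -0.5, -0.9]
finger_gap: 0.0854
[0.55471678 0.07469408 0.28620278] 0.0853522581142486
[207.85419333 125.66026373]
[207.85419333 125.66026373]
[423.89462838 125.65307917]
[423.89462838 125.65307917]
[225.35064044 295.77566285]
[225.35064044 295.77566285]
[406.53319969 295.62816051]
[406.53319969 295.62816051]
```

View pics/w5.png

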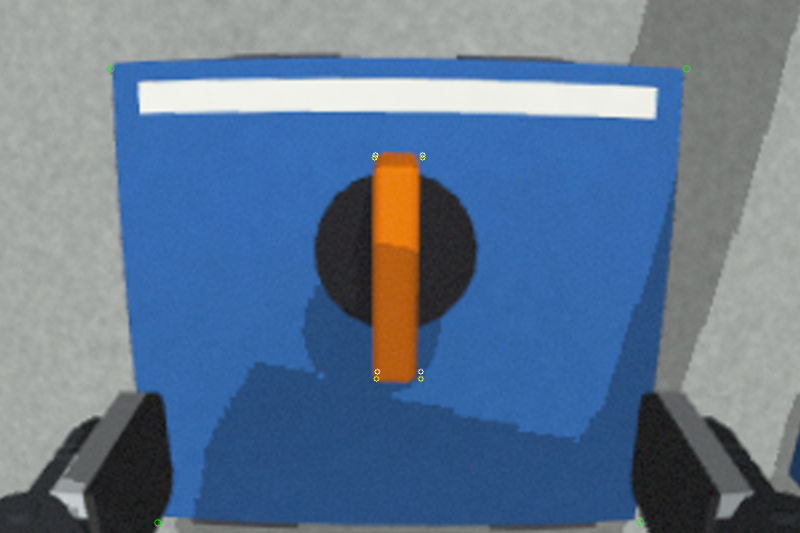

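```bash
python3 - <<'E'
from h import *
a=p[2]; tgt=lid2w(p,np.array([[-.14,-.001,.066]]))[0]; tgt[2]=.165; delta(tgt,down(a+np.pi/2)); print(cur()[3]['qpos'].round(3))
E
```

```text
t 8.45 turn [ 0.0002 -0.0086 -0.0032] shift after turn (target axes) [ 0.1215 -0.0004  0.0016] before [ 0.1214 -0.0008  0.0026]
[-7.700e-02  3.650e-01  1.283e+00  1.000e-03  1.503e+00 -1.851e+00]
```

```bash
python3 -m crank '0 -0.007 -0.003 0.02 -0.0004 0.0016 1;0 0 0 0.025 0 0 1;0 0 0 0.025 0 0 1;0 0 0 0.02 0 0 1;0 0 0 0.015 0 0 1;0 0 0 0.01 0 0 1;0 0 0 0 0 0 1'
python3 - <<'E'
from h import *
a=p[2]; tgt=lid2w(p,np.array([[-.14,-.001,.066]]))[0]; tgt[2]=.165; delta(tgt,down(a+np.pi/2))
cv2.imwrite('pics/w6.png',camera('wrist'))
im=camera('side'); cv2.imwrite('pics/d6.png',cv2.resize(im[110:260,250:450],None,fx=4,fy=4))
E
```

```text
t: 9.15
tcp_pos: [0.556, 0.0737, 0.1711]
tcp_rot: [0.703, -0.071, 0.704, 0.071]
ft_force: [-0.0, 0.2, -0.1]
finger_gap: 0.0852
t 9.15 turn [-0.0009 -0.0025 -0.0006] shift after turn (target axes) [0.0061 0.0002 0.0005] before [0.0061 0.0002 0.0005]
```

View pics/w6.png

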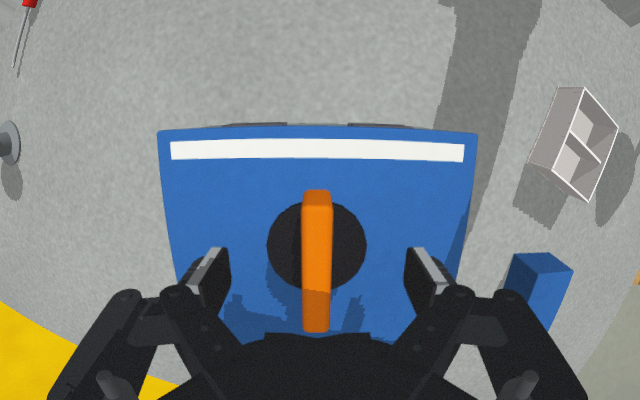

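View pics/d6.png

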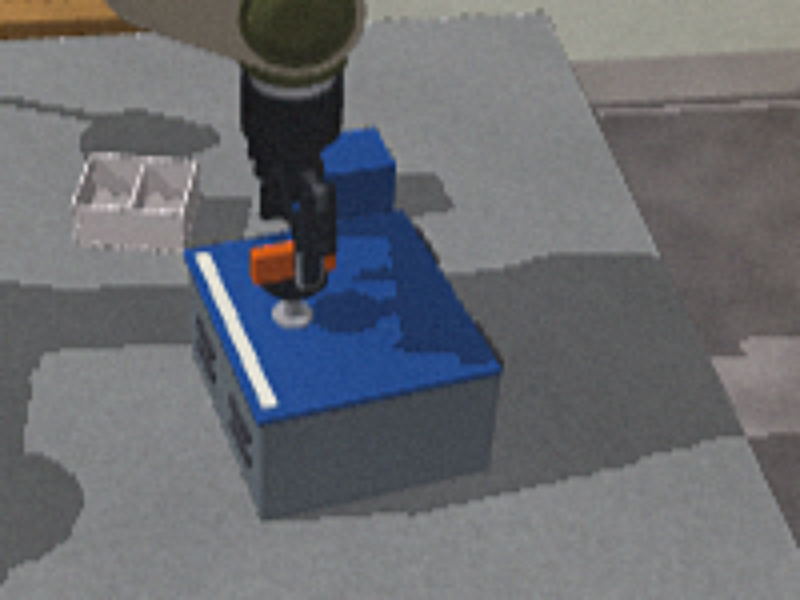

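```bash
python3 -m crank '0 0 0 0.004 0 0 1;0 0 0 0 0 0 0;0 0 0 0 0 0 0;0 0 0 0 0 0 0;0 0 0 0 0 0 0;0 0 0 0 0 0 0;0 0 0 0 0 0 0;0 0 0 0 0 0 0'
python3 - <<'E'
from h import *
s=cur()[3];print(s['ft_force'],s['wrist_torque'])
E
```

```text
t: 10.05
tcp_pos: [0.5567, 0.0739, 0.1687]
tcp_rot: [0.704, -0.072, 0.703, 0.071]
ft_force: [-0.4, -3.5, 3.2]
finger_gap: 0.0132
[-0.42578774 -3.48245188  3.2263706 ] [-0.77772847  0.054501   -0.02479679]
```

```bash
python3 -m crank '0 0 0 0.002 0 0 0;0 0 0 0.002 0 0 0;0 0 0 0.002 0 0 0;0 0 0 0.002 0 0 0;0 0 0 0.002 0 0 0';python3 -m crank '0 0 0 0.001 0 0 0'; python3 -m crank '0 0 0 0.001 0 0 0';python3 -m crank '0 0 0 0.001 0 0 0'
```

```text
t: 10.55
tcp_pos: [0.5567, 0.074, 0.1586]
tcp_rot: [0.704, -0.072, 0.703, 0.071]
ft_force: [-0.3, -5.7, 7.0]
finger_gap: 0.0124
t: 10.65
tcp_pos: [0.5567, 0.074, 0.1576]
tcp_rot: [0.704, -0.072, 0.703, 0.071]
ft_force: [-0.4, -5.4, 6.4]
finger_gap: 0.0129
t: 10.75
tcp_pos: [0.5567, 0.074, 0.1567]
tcp_rot: [0.704, -0.072, 0.703, 0.071]
ft_force: [-0.5, -4.5, 7.2]
finger_gap: 0.013
t: 10.85
tcp_pos: [0.5568, 0.0741, 0.1557]
tcp_rot: [0.704, -0.072, 0.703, 0.071]
ft_force: [-0.7, -5.6, 6.9]
finger_gap: 0.0128
```

```bash
for i in 1; do :; done; python3 -m crank '0 0 0 0.001 -0.0004 0 0'; python3 -m crank '0 0 0 0.001 0 0 0';python3 -m crank '0 0 0 0.001 0 0 0'
```

```text
t: 10.95
tcp_pos: [0.5567, 0.0739, 0.1547]
tcp_rot: [0.704, -0.072, 0.703, 0.072]
ft_force: [-1.1, -3.1, 8.0]
finger_gap: 0.0126
t: 11.05
tcp_pos: [0.5567, 0.0739, 0.1537]
tcp_rot: [0.704, -0.072, 0.703, 0.072]
ft_force: [-0.7, -4.4, 6.6]
finger_gap: 0.013
t: 11.15
tcp_pos: [0.5568, 0.0739, 0.1528]
tcp_rot: [0.704, -0.072, 0.703, 0.072]
ft_force: [-2.8, -4.1, 7.7]
finger_gap: 0.0129
```

```bash
python3 -m crank '0 0 0 0.001 0 0 0'; python3 -m crank '0 0 0 0.001 0 0 0';python3 -m crank '0 0 0 0.001 0 0 0'
```

```text
t: 11.25
tcp_pos: [0.5568, 0.0739, 0.1518]
tcp_rot: [0.704, -0.072, 0.703, 0.072]
ft_force: [-1.0, -3.7, 7.9]
finger_gap: 0.0126
t: 11.35
tcp_pos: [0.5568, 0.0739, 0.1509]
tcp_rot: [0.704, -0.072, 0.703, 0.072]
ft_force: [-1.7, -4.4, 7.6]
finger_gap: 0.0125
t: 11.45
tcp_pos: [0.5568, 0.0739, 0.1499]
tcp_rot: [0.704, -0.072, 0.703, 0.072]
ft_force: [-1.3, -4.5, 8.4]
finger_gap: 0.0127
```

```bash
python3 -m crank '0 0 0 0.001 0 0 0'; python3 -m crank '0 0 0 0.001 0 0 0';python3 -m crank '0 0 0 0.001 0 0 0'
```

```text
t: 11.55
tcp_pos: [0.5568, 0.0739, 0.1489]
tcp_rot: [0.704, -0.072, 0.703, 0.072]
ft_force: [-1.6, -4.1, 8.7]
finger_gap: 0.0129
t: 11.65
tcp_pos: [0.5568, 0.0739, 0.148]
tcp_rot: [0.704, -0.072, 0.703, 0.072]
ft_force: [-1.7, -3.9, 8.5]
finger_gap: 0.0129
t: 11.75
tcp_pos: [0.5568, 0.0739, 0.147]
tcp_rot: [0.704, -0.072, 0.703, 0.072]
ft_force: [-2.0, -3.9, 9.5]
finger_gap: 0.0126
```

```bash
python3 -m crank '0 0 0 0.001 0 0 0'; python3 -m crank '0 0 0 0.001 0 0 0'
```

```text
t: 11.85
tcp_pos: [0.5568, 0.074, 0.1461]
tcp_rot: [0.704, -0.072, 0.703, 0.072]
ft_force: [-1.6, -4.6, 9.4]
finger_gap: 0.0129
t: 11.95
tcp_pos: [0.5568, 0.0739, 0.1451]
tcp_rot: [0.704, -0.072, 0.703, 0.072]
ft_force: [-2.3, -3.9, 9.3]
finger_gap: 0.0128
```

```bash
python3 -m crank '0 0 0 0.001 0 0 0'; python3 -m crank '0 0 0 0.001 0 0 0'
```

```text
t: 12.05
tcp_pos: [0.5568, 0.0739, 0.1441]
tcp_rot: [0.704, -0.072, 0.703, 0.072]
ft_force: [-1.8, -3.7, 10.4]
finger_gap: 0.013
t: 12.15
tcp_pos: [0.5568, 0.0739, 0.1431]
tcp_rot: [0.704, -0.072, 0.703, 0.072]
ft_force: [-2.9, -3.9, 9.8]
finger_gap: 0.0122
```

```bash
python3 -m crank '0 0 0 0.001 0 0 0'; python3 -m crank '0 0 0 0.001 0 0 0'
```

```text
t: 12.25
tcp_pos: [0.5568, 0.0739, 0.1422]
tcp_rot: [0.704, -0.072, 0.703, 0.072]
ft_force: [-1.7, -4.3, 11.0]
finger_gap: 0.0127
t: 12.35
tcp_pos: [0.5568, 0.0739, 0.1412]
tcp_rot: [0.704, -0.072, 0.703, 0.072]
ft_force: [-3.0, -4.3, 10.7]
finger_gap: 0.0125
```

```bash
python3 -m crank '0 0 0 0.001 0 0 0'
```

```text
t: 12.45
tcp_pos: [0.5568, 0.0739, 0.1402]
tcp_rot: [0.704, -0.072, 0.703, 0.072]
ft_force: [-3.4, -3.7, 11.9]
finger_gap: 0.0124
```

```bash
python3 -m crank '0 0 0 0.001 0 0 0'
```

```text
t: 12.55
tcp_pos: [0.5568, 0.0739, 0.1392]
tcp_rot: [0.704, -0.072, 0.703, 0.072]
ft_force: [-1.8, -4.2, 10.9]
finger_gap: 0.0126
```

```bash
python3 -m crank '0 0 0 0.0005 0 0 0'
```

```text
t: 12.65
tcp_pos: [0.5569, 0.0739, 0.1387]
tcp_rot: [0.704, -0.072, 0.703, 0.072]
ft_force: [-1.8, -3.9, 10.8]
finger_gap: 0.0127
```

```bash
python3 -m crank '0 0 0 0.0005 0 0 0'
```

```text
t: 12.75
tcp_pos: [0.5569, 0.0739, 0.1383]
tcp_rot: [0.704, -0.072, 0.703, 0.072]
ft_force: [-3.3, -4.0, 11.5]
finger_gap: 0.0127
```

```bash
python3 -m crank '0 0 0 0.0005 0 0 0'
```

```text
t: 12.85
tcp_pos: [0.5569, 0.0739, 0.138]
tcp_rot: [0.704, -0.072, 0.703, 0.072]
ft_force: [-3.7, -4.9, 15.4]
finger_gap: 0.013
```

```bash
python3 -m crank '0 0 0 0.0005 0 0 0'
```

```text
t: 12.95
tcp_pos: [0.5569, 0.0739, 0.1379]
tcp_rot: [0.704, -0.072, 0.703, 0.072]
ft_force: [-4.5, -3.9, 17.6]
finger_gap: 0.0127
```

```bash
python3 -m crank '0 0 0 0.0005 0 0 0'
```

```text
t: 13.05
tcp_pos: [0.557, 0.074, 0.1377]
tcp_rot: [0.704, -0.072, 0.703, 0.072]
ft_force: [-5.5, -4.9, 21.3]
finger_gap: 0.0125
```

```bash
python3 - <<'E'
from h import *
s=cur()[3];print(s['ft_force'],s['wrist_torque'])
im=camera('side'); cv2.imwrite('pics/d7.png',cv2.resize(im[110:260,250:450],None,fx=4,fy=4))
cv2.imwrite('pics/w7.png',camera('wrist'))
E
```

```text
[-5.45445389 -4.88519734 21.33576573] [-0.7249228   1.2029777  -0.09912192]
```

View pics/d7.png

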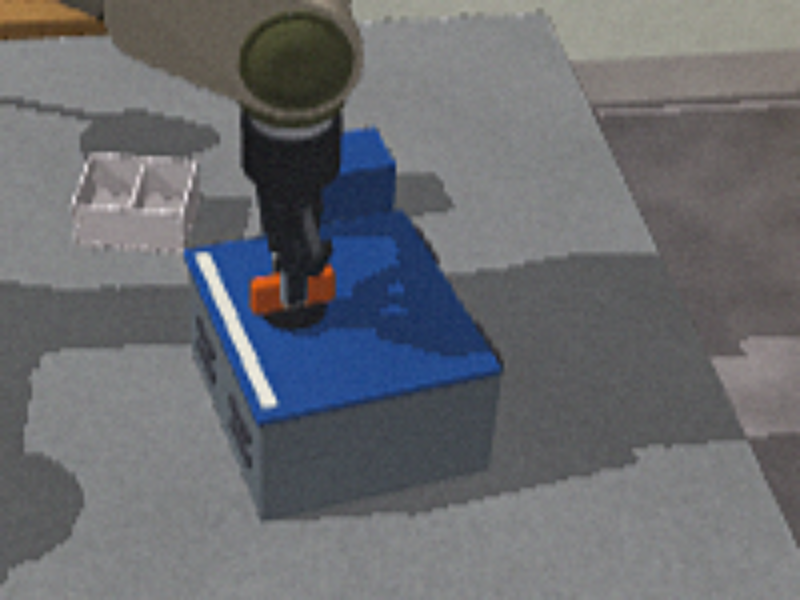

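View pics/w7.png

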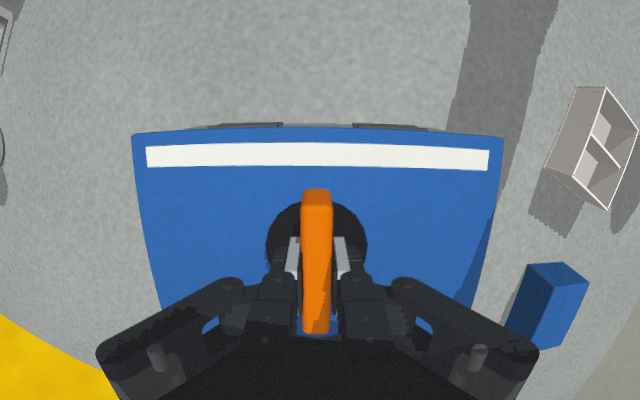

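```bash
python3 -m crank '0 0 0 -0.0007 -0.0001 -0.0002 0'; python3 -m crank '0.05 0 0 0 0 0 0;0.08 0 0 0 0 0 0;0.08 0 0 0 0 0 0';python3 - <<'E'
from h import *
t,c,Rc,s=cur();print(s['ft_force'],s['wrist_torque'],np.arctan2(Rc[1,1],Rc[0,1])-p[2]-np.pi/2)
E
```

```text
t: 13.25
tcp_pos: [0.5568, 0.0739, 0.1382]
tcp_rot: [0.704, -0.072, 0.703, 0.072]
ft_force: [-2.6, -2.4, 12.2]
finger_gap: 0.0127
t: 13.55
tcp_pos: [0.5568, 0.0742, 0.138]
tcp_rot: [0.708, 0.004, 0.706, -0.003]
ft_force: [-3.9, -1.6, 14.6]
finger_gap: 0.0124
[-3.86762109 -1.5992491  14.63665522] [-0.16767682  0.71195484  0.07412538] -0.21267388287047528
```

Turning smoothly with low torque; continuing.

```bash
python3 -m crank '0.1 0 0 0 0 0 0;0.1 0 0 0 0 0 0;0.1 0 0 0 0 0 0';python3 -m crank '0.1 0 0 0 0 0 0;0.1 0 0 0 0 0 0;0.1 0 0 0 0 0 0';python3 - <<'E'
from h import *
t,c,Rc,s=cur();print(s['ft_force'],s['wrist_torque'],np.arctan2(Rc[1,1],Rc[0,1])-p[2]-np.pi/2)
E
```

```text
t: 13.85
tcp_pos: [0.5569, 0.0747, 0.138]
tcp_rot: [0.699, 0.11, 0.698, -0.109]
ft_force: [-2.0, 1.4, 14.8]
finger_gap: 0.0131
t: 14.15
tcp_pos: [0.5571, 0.0751, 0.1381]
tcp_rot: [0.675, 0.214, 0.674, -0.211]
ft_force: [-1.5, 3.4, 14.3]
finger_gap: 0.0125
[-1.49655291  3.41900113 14.31193247] [0.70320974 0.15374522 0.0966175 ] -0.8136254212240117
```

```bash
python3 -m crank '0.1 0 0 0 0 0 0;0.1 0 0 0 0 0 0;0.1 0 0 0 0 0 0';python3 -m crank '0.1 0 0 0 0 0 0;0.1 0 0 0 0 0 0;0.1 0 0 0 0 0 0';python3 -m crank '0.08 0 0 0 0 0 0;0.08 0 0 0 0 0 0;0 0 0 0 0 0 0';python3 - <<'E'
from h import *
t,c,Rc,s=cur();print(s['ft_force'],s['wrist_torque'],np.arctan2(Rc[1,1],Rc[0,1])-p[2]-np.pi/2)
cv2.imwrite('pics/w8.png',camera('wrist'))
E
```

```text
t: 14.45
tcp_pos: [0.5575, 0.0754, 0.1381]
tcp_rot: [0.636, 0.313, 0.634, -0.309]
ft_force: [1.3, 4.8, 12.5]
finger_gap: 0.0126
t: 14.75
tcp_pos: [0.558, 0.0756, 0.1382]
tcp_rot: [0.582, 0.405, 0.58, -0.4]
ft_force: [3.3, 5.6, 11.2]
finger_gap: 0.0128
t: 15.05
tcp_pos: [0.5583, 0.0757, 0.1383]
tcp_rot: [0.549, 0.45, 0.547, -0.445]
ft_force: [4.5, 6.1, 10.6]
finger_gap: 0.0129
[ 4.50991377  6.07265424 10.59293669] [ 1.20517755 -0.92166764 -0.0597124 ] -1.5721178407117153
```

View pics/w8.png

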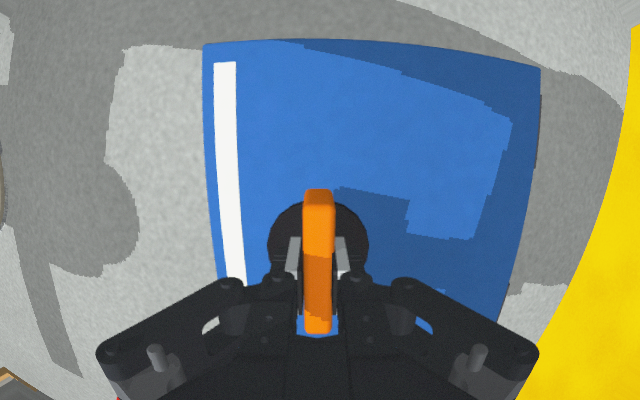

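```bash
python3 -m crank '0 0 0 -0.001 0 0 0;0 0 0 -0.001 0 0 0;0 0 0 -0.001 0 0 0';python3 -m crank '0 0 0 -0.0005 0 0 0;0 0 0 -0.0005 0 0 0';python3 -m crank '0 0 0 -0.0005 0 0 0'
```

```text
t: 15.4
tcp_pos: [0.5583, 0.0757, 0.1412]
tcp_rot: [0.549, 0.449, 0.547, -0.444]
ft_force: [5.2, 5.2, 9.8]
finger_gap: 0.0129
t: 15.6
tcp_pos: [0.5582, 0.0757, 0.1421]
tcp_rot: [0.549, 0.449, 0.547, -0.444]
ft_force: [5.0, 5.8, 8.7]
finger_gap: 0.0128
t: 15.7
tcp_pos: [0.5582, 0.0757, 0.1426]
tcp_rot: [0.549, 0.449, 0.547, -0.444]
ft_force: [5.3, 6.4, 10.2]
finger_gap: 0.0128
```

```bash
python3 -m crank '0 0 0 -0.0005 0 0 0';python3 -m crank '0 0 0 -0.0005 0 0 0'
```

```text
t: 15.8
tcp_pos: [0.5583, 0.0757, 0.1431]
tcp_rot: [0.549, 0.449, 0.547, -0.444]
ft_force: [4.6, 5.7, 9.2]
finger_gap: 0.0126
t: 15.9
tcp_pos: [0.5582, 0.0757, 0.1436]
tcp_rot: [0.549, 0.449, 0.547, -0.444]
ft_force: [4.1, 6.2, 9.0]
finger_gap: 0.0126
```

```bash
python3 -m crank '0 0 0 -0.0005 0 0 0';python3 -m crank '0 0 0 -0.0005 0 0 0'; python3 - <<'E'
from h import *
t,c,Rc,s=cur();print(c,s['ft_force'],s['wrist_torque'])
im=camera('side'); cv2.imwrite('pics/d9.png',cv2.resize(im[110:260,250:450],None,fx=4,fy=4))
im=camera('scene'); cv2.imwrite('pics/s9.png',cv2.resize(im[150:300,280:440],None,fx=4,fy=4))
E
```

```text
t: 16.0
tcp_pos: [0.5582, 0.0757, 0.1441]
tcp_rot: [0.549, 0.449, 0.547, -0.444]
ft_force: [4.1, 5.5, 8.7]
finger_gap: 0.0131
t: 16.1
tcp_pos: [0.5581, 0.0757, 0.1443]
tcp_rot: [0.549, 0.449, 0.547, -0.444]
ft_force: [6.7, 6.3, 4.2]
finger_gap: 0.0129
[0.55814889 0.07571148 0.1443053 ] [6.69817171 6.31819293 4.17251769] [ 1.26695475 -1.3235266  -0.04993806]
```

View pics/d9.png

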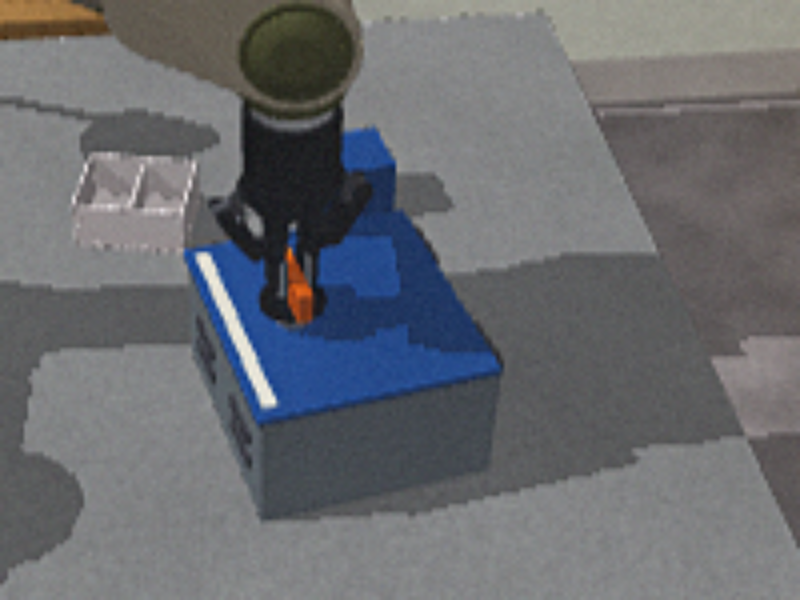

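View pics/s9.png

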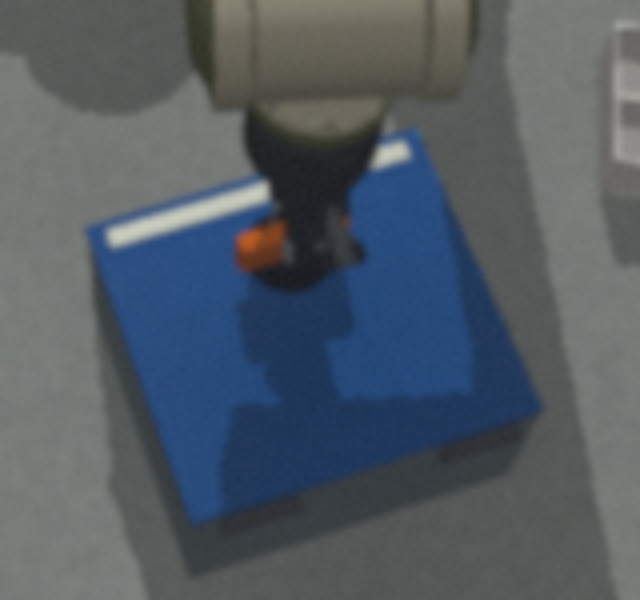

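```bash
python3 -m crank '0 0 0 -0.0003 0.0004 -0.0002 0'; python3 -m crank '0 0 0 0 0.0002 -0.0001 0.3;0 0 0 0 0 0 0.5;0 0 0 0 0 0 1;0 0 0 0 0 0 1;0 0 0 0 0 0 1;0 0 0 0 0 0 1;0 0 0 -0.02 0 0 1;0 0 0 -0.03 0 0 1;0 0 0 -0.04 0 0 1;0 0 0 -0.04 0 0 1;0 0 0 0 0 0 1;0 0 0 0 0 0 1'
python3 - <<'E'
from h import *
t,c,Rc,s=cur();print(c,s['ft_force'])
im=camera('wrist'); big=cv2.resize(im,None,fx=3,fy=3,interpolation=cv2.INTER_CUBIC)
for d,col in ((.025,(255,255,255)),):
  for P in wproj(lid2w(p,box(-.147,-.133,-.035,.035,.081-d,.081-d)),c,Rc): cv2.circle(big,tuple(int(v) for v in P*3+1),3,col,1)
cv2.imwrite('pics/w10.png',cv2.resize(big[200:900,500:1500],(800,560)))
im=camera('side'); cv2.imwrite('pics/d10.png',cv2.resize(im[110:260,250:450],None,fx=4,fy=4))
E
```

```text
t: 16.3
tcp_pos: [0.5582, 0.0759, 0.1443]
tcp_rot: [0.549, 0.449, 0.548, -0.444]
ft_force: [5.6, 3.8, 4.6]
finger_gap: 0.0126
t: 17.5
tcp_pos: [0.557, 0.0743, 0.2736]
tcp_rot: [0.549, 0.447, 0.548, -0.446]
ft_force: [0.7, 0.4, -0.9]
finger_gap: 0.0856
[0.55695527 0.07427967 0.27359344] [ 0.68088448  0.39951577 -0.94563632]
```

View pics/w10.png

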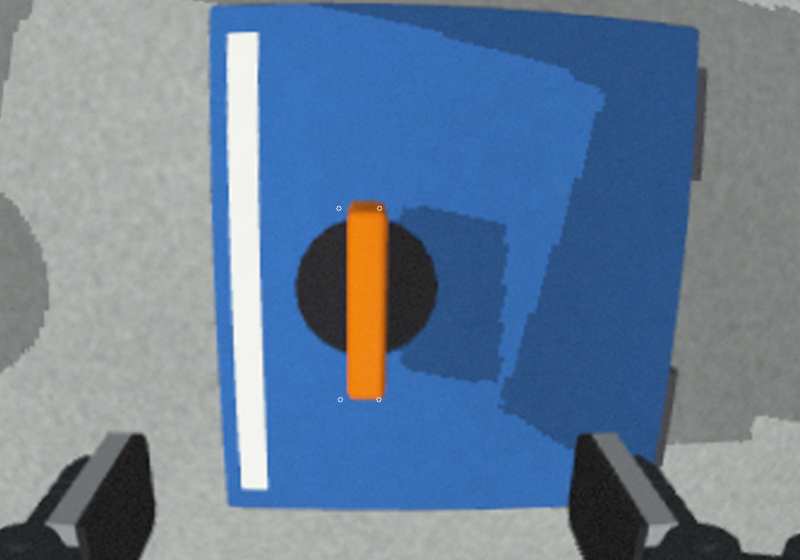

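View pics/d10.png

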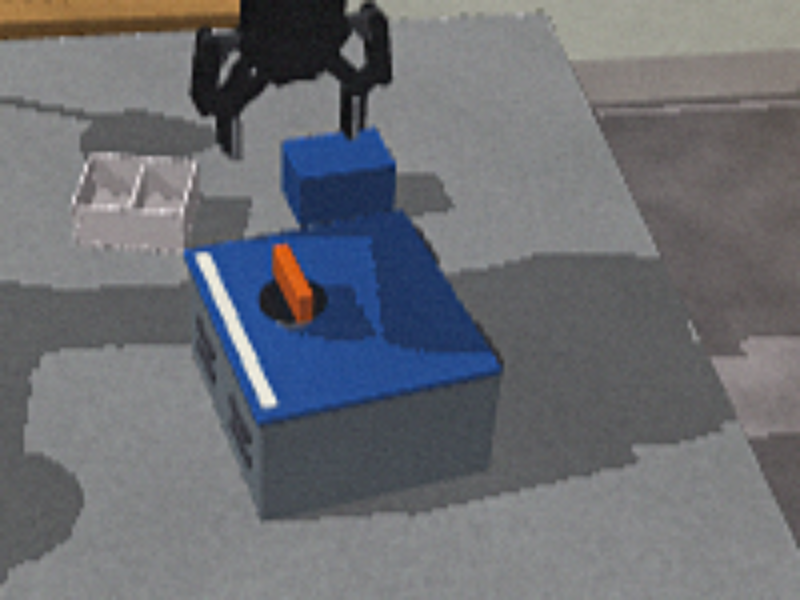

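```bash
python3 -c "
from station import env
env.job_done(); print(env.read_state()['t'])"
```

```text
the job is handed in; nothing more can be done
the job is handed in; nothing more can be done
```

The blue hatch is shut and the orange stud is locked. I handed the job in about 17.6 s into the 51 s limit.

- **Closing the lid:** I pushed the lid down near its front edge until it met the rim, where the upward force rose to about 16 N. My first push landed on the lid's front edge face instead of its top. That put about 31 N through the fingertips along the lid, so I backed off and took a new contact point. The side view showed the lid shut and nothing else disturbed.
- **Pressing and turning:** I gripped the wing and pressed in steps of 2 mm, then 1 mm, then 0.5 mm. The stud bottomed after about 30 mm, where the force climbed from about 11 N to a peak of about 21 N. That is about 9 to 10 N over the spring, against the 25 N that damages the keeper. I eased back slightly, then turned it clockwise to 1.572 rad with almost no resistance.
- **Releasing:** As I let the head rise, the spring load fell away about 6 mm above the bottom. That matches the catch depth in the task's ranges (14–32 mm bottom, 8–26 mm caught), but not its "springs up 4 mm".
- **Last checks:** After I opened the gripper and moved clear, the wing lay along case y and the head stayed about 25 mm down. The wing looked about 3 mm off the predicted position along case x. The lid was still shut, and the tray and carton were where they started. I didn't recheck the spool and screwdriver at the end. The wrist force was about 1 N, so the robot was touching nothing.

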